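# Load the carving blank into the roughing router and clamp it through the guard window

### The arm

A 6-joint arm with a two-finger parallel gripper is mounted at the origin on the work surface. World frame = base frame: x ahead of the robot, y to its left, z up, the work surface at z = 0. Lengths are in m, angles in rad, forces in N, time in s.
With the tool pointing down it reaches from about 0.325 to 0.85 m from the base axis. Payload 15.5 kg.
Tool frame: the origin (TCP) lies on the centre line of the jaws, within the pads' length; the fingertips stand ahead of it and the grasp point (between the pads) lies 6 mm ahead of it (manip.tip_reach is the x of the fingertips in the tool frame, in m); x points along the fingers, z is the direction in which the jaws open and shut, and the axes are right-handed (so a half turn about x gives the same grasp; the last joint's range is limited). The gripper opens to 91 mm and grips with 3 to 60 N. Pads are 32 mm wide; open, the fingers measure 118 mm over their backs; the gripper's body (76 mm by 178 mm) begins 60 mm behind the grasp point.
Start: joints at [-1.387, 0.494, 1.345, -0, 1.302, -0.096], TCP at [0.173, -0.601, 0.239] pointing down, gripper open.
Joint ranges: [-2.91, 2.91], [-0.82, 2.16], [0.22, 2.67], [-1.22, 4.37], [0.12, 2.79], [-3.08, 3.08]. Speed limits (rad/s): [1.89, 1.89, 2.57, 3.01, 3.01, 3.01].

### API

Orientations are given as a rotation vector (axis times angle).
In Python, from workcell import manip gives the robot as it stands.
- The arm moves only by the shell command python3 -m jog 'ROWS' [FORCE]. ROWS is text: rows parted by semicolons, each of 5 numbers parted by spaces: the shift along the world's x, y, z in mm, then the turn about the world's z in degrees, then the opening, from 0 (shut) to 1 (fully open). A call has 1 to 8 rows; each row shifts and turns the commanded pose from where the row before left it; what a row does not reach is not made up. A row lasts 1/10 s, in which the tool goes at most 50 mm and 8.59 degrees, less where a joint would pass 70% of its speed; a pose out of reach is approached as far as the arm can. A call is refused whole if a number of a shift passes 50 or a number of a turn 8.59, either way. A call with a gripper value outside its range is refused whole. The fingers move at their own pace and stop on an object; FORCE is the grip in N (left out, the last holds). Time passes only in rows, so rows that do not move let the fingers close. It gives the time, the measured TCP pose, the force and the opening at its end, in the units of the state.
- manip.sense(): the state, without advancing time (a new reading comes with each control period).
- manip.grab_frame(name): name is "side" or "top"; returns a dict with "frame" (420x560x3 uint8, red, green, blue), "fx", "fy", "cx", "cy" (pixels), "xyz" and "attitude" of the camera in the world. Camera axes: x right, y down, z forward; pixel columns grow to the right and rows downward; lengths in m; the calibration is good to about 2 mm. A picture is of the moment at which its call begins. There is no depth.
- manip.job_done(): hands the job in, once; it reports no verdict.
The state is a dict: "time_s": time; "q": joint angles; "joint_vel": joint speeds; "tau": joint torques, N m; "eef_pos": TCP position; "tcp_rot": TCP orientation; "ft_force": force on the tool from outside, world axes, zero at the start; "ft_torque": the same for the moment, N m; "opening": finger opening in m.
Only numpy, scipy, OpenCV 4.12 (cv2) and the standard library are available. Lean on these libraries where they do the work, as an engineer would, in place of code of your own. Each camera call takes 0.05 s, during which the arm holds its last target. There are 200 camera calls.

### The job

Load the blank for carving: push the wide wooden board along its channel until its far end is against the stop, then reach down through the hand window in the mesh guard and press the clamp lever all the way down so that the clamp's foot holds the board. Do not touch the guard or the rubber edge of its window, do not lift the board, and leave the loose things on the machine and bench where they are. Finish with the hand clear of everything.

Things in the scene. Friction and masses are not known exactly. Their poses are not given: they have to be found in the camera images.
- machine: bench router, fixed at a varying place and yaw: green cast base, grey bed 340 (x) by 620 (y) mm from y = -300 to 320 mm, bed top 40 mm above the bench. Origin on the bench top (z = 0), z up; at yaw 0 its x points away from the robot. Along y runs the board's channel, centred on x = 70 mm, between guides 14 (front) and 20 mm (back) high, open at the +y end
- stop (a point): centre of the steel end stop's face, 58 mm above the bench, at machine x = 70, y = -200 mm; the board's far end comes to rest on it. Over machine x = 70, y = -140 mm, a spindle motor 84 mm across stands up to 300 mm high, on a column 100 by 50 mm at y = -272 mm, 300 mm high (with its screw 360 mm): keep the arm clear of them
- guard: fixed mesh guard over the bed, welded grey frame with wire mesh, from x = -160 to 155 mm and y = -232 to 115 mm in the machine's frame (same origin and axes), top 142 mm above the bench; its +y end is open for the board. A touch anywhere on it trips the machine
- window (a point): centre of the hand window in the guard's top, at the level of its top face (142 mm above the bench); machine x = -90, y = 40 mm; axes as the machine's. The opening is 110 by 110 mm, its sides along x and y, edged with a black rubber strip 12 mm wide and 10 mm thick (part of the guard)
- blank: loose pale wooden board, 100 (x) by 400 (y) by 30 (z) mm, about 0.55 kg, flat on the bed in the channel with 1.5 mm of play each side, two rosettes on top; origin at the centre of its underside, axes the machine's. Home, its origin is at machine y = 0; it starts 25 to 60 mm short of that (towards +y). It slides under a push of up to about 8 N
- blank_end (a point): centre of the board's free end face (faces the machine's +y), 55 mm above the bench, outside the guard; fully home it is at machine x = 70, y = 200 mm
- lever (a joint): angle of the clamp lever, rad: grows as it is pressed down, starts at 0 to 0.15, fully down 0.58, where it stays by itself. A toggle clamp's handle, 97 mm long, black grip 18 mm in diameter and 55 mm long; from its pivot (machine x = -25 mm, 92 mm above the bench) it points to the machine's -x, rising by 0.68 less this angle above level. Needs up to about 12 N at the grip
- lever_grip (a point): centre line of the lever's grip, 72 mm from its pivot, below the window; moves with the lever. The clamp is bolted at machine y = 30 to 50 mm, so take y from here. Fully down this point is 99 mm above the bench, so the top of the grip is about 34 mm below the window's top face
- foot: rubber-tipped foot of the clamp, 18 mm in diameter, at the end of the clamp arm over the board (machine x = 59 mm when down); the lever brings it down on the board with a sprung press of about 7 N; origin at the arm's end
- bit_tin: small round metal tin, 44 mm across, 50 mm high, standing on the front of the bed near the infeed end; leave alone
- spanner: small spanner, 130 mm, lying on the front of the bed near the infeed end; leave alone
- mallet: carver's round mallet standing on its head on the bench, 94 mm across, 237 mm high; leave alone
- gouge: carving gouge lying on the bench, 245 mm long; leave alone
- oilstone: sharpening stone on a wooden base, 210 by 80 by 38 mm; leave alone
- oil_can: yellow bottle, 66 mm across, 170 mm high; leave alone

How it is judged:
By the outcome, as a careful person would: the job done as asked, in the order asked, and still so for the second after the job is handed in, with the robot touching nothing.
It also fails if it takes over 51 s, if anything falls off the work surface, if the arm or the gripper's body presses on something with over 40 N, if the wrist force passes 120 N, or if a joint passes its speed limit or range.

## Working session

There is one attempt and no reset: what is moved stays moved. The work goes in short steps, Python scripts to look and compute and a shell command to move; the robot and the scene stay as the last step left them, time stands still between calls to the robot, and variables do not carry over. Pictures are saved under pics/ and viewed, about 8 in all and at most 12, crops included, and the job is handed in when it is done.

```bash
mkdir -p pics; cat > h.py <<'E'
import numpy as np,cv2,pickle
from scipy.spatial.transform import Rotation as R
from workcell import manip
def grab(n,tag):
    d=manip.grab_frame(n); cv2.imwrite(f'pics/{tag}.png',d['frame'][:,:,::-1]); pickle.dump(d,open(f'pics/{tag}.pkl','wb')); return d
def load(tag): return pickle.load(open(f'pics/{tag}.pkl','rb'))
def rot(d):
    a=np.array(d['attitude'],float)
    return a if a.shape==(3,3) else R.from_rotvec(a).as_matrix()
def ray(d,u,v):
    r=rot(d)@np.array([(u-d['cx'])/d['fx'],(v-d['cy'])/d['fy'],1]); return np.array(d['xyz']),r/np.linalg.norm(r)
def onz(d,u,v,z):
    o,r=ray(d,u,v); return o+r*(z-o[2])/r[2]
def proj(d,p):
    c=rot(d).T@(np.array(p)-np.array(d['xyz'])); return d['fx']*c[0]/c[2]+d['cx'],d['fy']*c[1]/c[2]+d['cy']
def two(d1,p1,d2,p2):
    o1,r1=ray(d1,*p1);o2,r2=ray(d2,*p2)
    A=np.stack([r1,-r2],1);t=np.linalg.lstsq(A,o2-o1,rcond=None)[0]
    a,b=o1+t[0]*r1,o2+t[1]*r2; return (a+b)/2,np.linalg.norm(a-b)
E
python3 - <<'E'
from h import *
for n in('top','side'):
    d=grab(n,n+'1'); print(n,d['attitude'],d['xyz'],d['fx'],d['cx'],d['cy'])
s=manip.sense();print(s,manip.tip_reach)
E
```

```text
top [-2.16407098  2.15008666 -0.12772783] [0.4142423  0.05605227 1.11946681] 386.08952232035404 281.23431026191304 208.88495949390685
side [-0.94547457  2.26344259 -1.27929421] [-0.15368613  0.71562209  0.7046276 ] 382.6431459338209 276.7475169707144 214.45339482968637
{'time_s': 0.1, 'q': array([-1.38650895e+00,  4.94134299e-01,  1.34607879e+00,  3.45930590e-05,
        1.30249968e+00, -9.55033102e-02]), 'joint_vel': array([-9.08246636e-04, -1.91840175e-03, -1.79971444e-03, -4.69404994e-04,
        1.13697158e-03,  7.96724033e-05]), 'tau': array([ 1.55211947e-03, -8.80244493e+01, -3.82543445e+01,  7.10568298e-02,
        4.82389738e-02, -2.31057464e-05]), 'eef_pos': array([ 0.17254924, -0.60037619,  0.23838637]), 'tcp_rot': array([ 1.00143284,  1.32948405, -1.00013409]), 'ft_force': array([ 0.02043326, -1.01270043,  0.5164491 ]), 'ft_torque': array([-0.01022697, -0.04133409, -0.04798295]), 'opening': 0.09087433761050756} 0.025
```

View pics/top1.png

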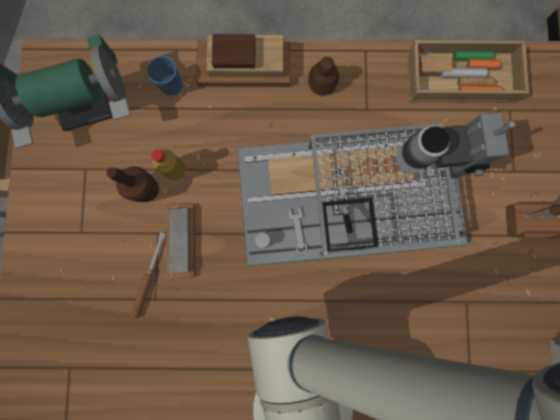

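View pics/side1.png

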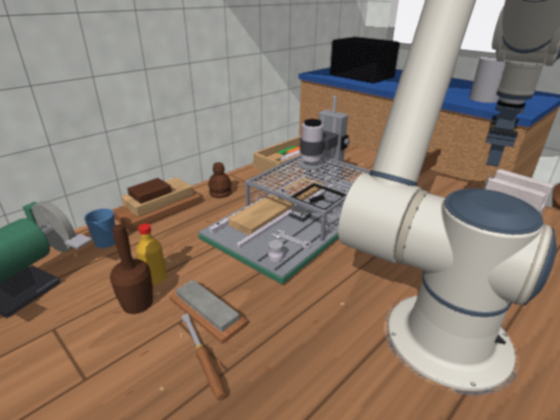

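```bash
python3 - <<'E'
from h import *
d=load('top1');im=d['frame'][:,:,::-1]
c=cv2.resize(im[125:270,230:400],None,fx=4.4,fy=4.1,interpolation=cv2.INTER_CUBIC)
c=cv2.resize(im[130:270,232:392],None,fx=4.25,fy=4.25,interpolation=cv2.INTER_CUBIC)
cv2.imwrite('pics/c1.png',cv2.convertScaleAbs(c,alpha=1.5))
for p in[(239,148),(248,264),(467,245)]: print(onz(d,*p,.04))
E
```

```text
[0.72162328 0.18261534 0.04      ]
[0.3918338  0.15110645 0.04      ]
[ 0.44824197 -0.4571705   0.04      ]
```

View pics/c1.png

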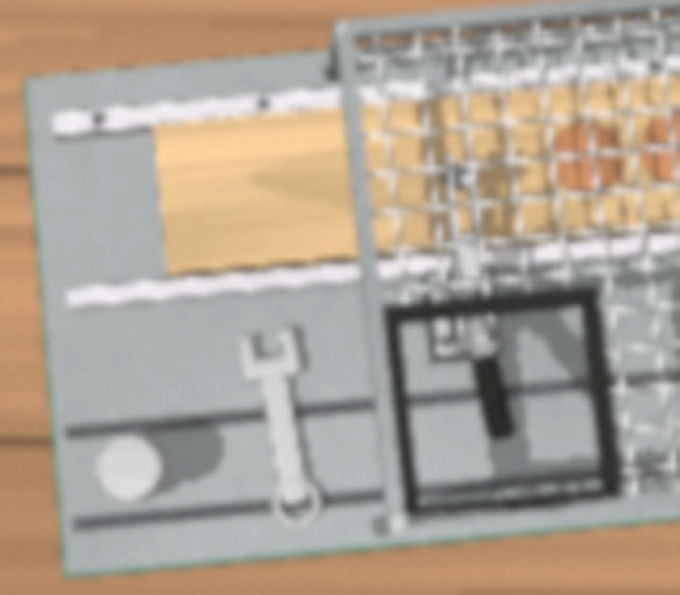

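The crop shows the board's free end at crop (155–167, 125–275), the spanner and tin at (280,420) and (130,467), the window's inner edges at (405–605, 303–497), and the grip at (475,360)–(500,437).

```bash
cat >> h.py <<'E'
def fit(M,W):
    M,W=np.array(M)[:,:2],np.array(W)[:,:2];m,w=M.mean(0),W.mean(0)
    H=(M-m).T@(W-w);a=np.arctan2(H[0,1]-H[1,0],H[0,0]+H[1,1])
    r=np.array([[np.cos(a),-np.sin(a)],[np.sin(a),np.cos(a)]]);t=w-r@m
    return a,r,t,(M@r.T+t-W)
E
python3 - <<'E'
from h import *
d=load('top1'); f=lambda u,v,z:onz(d,232+(u-1.6)/4.25,130+(v-1.6)/4.25,z)
M=[(.17,.32),(-.17,.32),(-.17,-.3),(-.09,.04)]
cs=[(405,322),(585,303),(606,484),(417,498)]
W=[f(25,78,.04),f(65,577,.04),onz(d,467,245,.04),np.mean([f(*c,.142) for c in cs],0)]
a,r,t,e=fit(M,W);print(a,np.degrees(a),t,e*1e3)
inv=lambda p:((np.array(p)[:2]-t)@r)*1e3
for n,p in dict(endL=f(155,125,.07),endR=f(167,275,.07),grip0=f(475,360,.12),grip1=f(500,437,.14),tin=f(130,467,.09),spL=f(242,360,.045),spR=f(297,500,.045)).items(): print(n,inv(p).round(1),p.round(3))
for c in cs: print(inv(f(*c,.142)).round(1))
for n,m in dict(window=(-.09,.04),home=(.07,.2),spindle=(.07,-.14),ch=(.07,.3)).items(): print(n,r@m+t)
np.savez('pose',r=r,t=t,a=a)
s=manip.sense();print(R.from_rotvec(s['tcp_rot']).as_matrix().round(3))
E
```

```text
0.09965349206326729 5.709724508965662 [ 0.58764239 -0.14588733] [[ 3.2948944   2.52730331]
 [-1.35981748  1.57405453]
 [ 0.09042422 -4.14150883]
 [-2.02550114  0.04015099]]
endL [118.1 232.8] [0.682 0.097 0.07 ]
endR [ 18.4 233.9] [0.583 0.089 0.07 ]
grip0 [-59.8  50.1] [ 0.523 -0.102  0.12 ]
grip1 [-109.    43.8] [ 0.475 -0.113  0.14 ]
tin [-103.9  267.5] [0.458 0.11  0.09 ]
spL [-38.6 190.1] [0.53  0.039 0.045]
spR [-133.3  163.2] [0.439 0.003 0.045]
[-35.1  93. ]
[-33.8 -15.9]
[-142.6  -15.3]
[-140.4   97.2]
window [ 0.49410936 -0.11503976]
home [0.63739737 0.06008461]
spindle [ 0.6712235  -0.27822855]
ch [0.6274485  0.15958848]
[[-0.     0.961  0.276]
 [ 0.001  0.276 -0.961]
 [-1.     0.    -0.001]]
```

```bash
python3 -m jog '32 36 2 8 0;32 36 2 8 0;32 36 2 8 0;32 36 2 8 0;32 36 2 8 0;32 36 2 8 0;32 36 2 8 0;32 36 2 8 0' 20; python3 -m jog '15 50 0 2 0;15 50 0 2 0;15 50 0 2 0;15 50 0 2 0;15 50 0 2 0;15 50 0 2 0;15 50 0 2 0;15 50 0 2 0'; python3 -m jog '0 0 0 0 0;0 0 0 0 0'
```

```text
time_s: 0.9
eef_pos: [0.4295, -0.311, 0.2549]
tcp_rot: [0.132, 1.567, -0.132]
ft_force: [1.2, -0.5, -0.2]
opening: 0.0298
time_s: 1.7
eef_pos: [0.5436, 0.0726, 0.2548]
tcp_rot: [-0.084, 1.569, 0.084]
ft_force: [0.9, -0.6, -0.8]
opening: 0.0008
time_s: 1.9
eef_pos: [0.5434, 0.0714, 0.2545]
tcp_rot: [-0.085, 1.57, 0.084]
ft_force: [-0.2, -0.1, 1.0]
opening: 0.0004
```

```bash
python3 -m jog '44 30 0 0 0;44 28 0 0 0;0 0 -40 0 0;0 0 -40 0 0;0 0 -40 0 0;0 0 0 0 0'; python3 - <<'E'
from h import *
d=grab('top','top2');s=manip.sense();z=np.load('pose.npz')
print(s['eef_pos'],((s['eef_pos'][:2]-z['t'])@z['r'])*1e3,R.from_rotvec(s['tcp_rot']).as_matrix()[:,2])
im=d['frame'][:,:,::-1];cv2.imwrite('pics/c2.png',cv2.convertScaleAbs(cv2.resize(im[110:270,222:392],None,fx=3.7,fy=3.7,interpolation=cv2.INTER_CUBIC),alpha=1.4))
E
```

```text
time_s: 2.5
eef_pos: [0.6239, 0.1235, 0.1301]
tcp_rot: [-0.082, 1.578, 0.081]
ft_force: [-0.4, -0.6, 0.6]
opening: 0.0007
[0.62558883 0.12386304 0.13336822] [ 64.59527414 264.63682417] [ 0.99464175  0.10326555 -0.00490063]
```

View pics/c2.png

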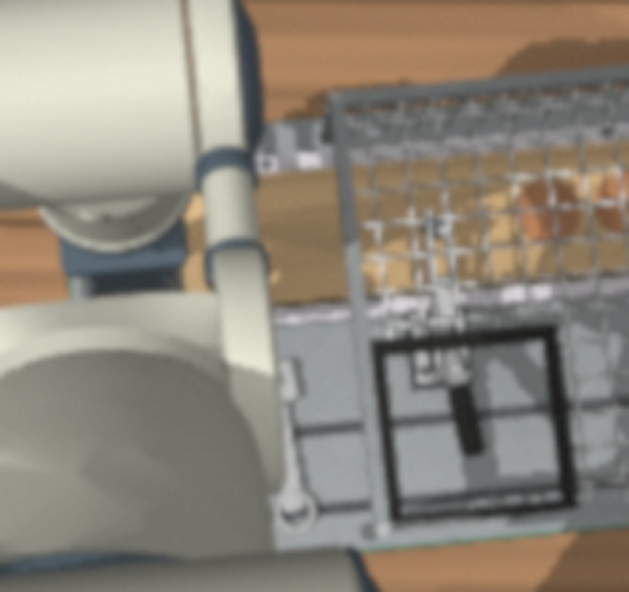

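The arm stands over the infeed end, about 15 mm clear of the board's end. Next I lower and approach.

```bash
python3 -m jog '4 3 -20 0 0;0 0 -20 0 0;0 0 -16 0 0;0 0 0 0 0;0 0 0 0 0'; python3 -m jog '1 -10 0 0 0;0.5 -5 0 0 0;0.5 -5 0 0 0;0.5 -5 0 0 0;0.5 -5 0 0 0;0 0 0 0 0'
```

```text
time_s: 3.05
eef_pos: [0.6321, 0.128, 0.0811]
tcp_rot: [-0.082, 1.567, 0.082]
ft_force: [0.5, -0.4, 0.0]
opening: 0.0003
time_s: 3.65
eef_pos: [0.6346, 0.0978, 0.0798]
tcp_rot: [-0.082, 1.568, 0.082]
ft_force: [-1.0, -0.6, -0.1]
opening: 0.0002
```

```bash
for i in 1 ; do python3 -m jog '0.4 -4 0 0 0;0.4 -4 0 0 0;0 0 0 0 0'; python3 -m jog '0.3 -3 0 0 0;0.3 -3 0 0 0'; python3 -m jog '0.3 -3 0 0 0;0.3 -3 0 0 0'; done
```

```text
time_s: 3.95
eef_pos: [0.6351, 0.0902, 0.0793]
tcp_rot: [-0.082, 1.569, 0.082]
ft_force: [0.6, 1.1, 0.6]
opening: 0.0006
time_s: 4.15
eef_pos: [0.6356, 0.0848, 0.0793]
tcp_rot: [-0.082, 1.569, 0.083]
ft_force: [-0.7, 5.9, 5.5]
opening: 0.0003
time_s: 4.35
eef_pos: [0.6361, 0.0797, 0.0793]
tcp_rot: [-0.081, 1.569, 0.084]
ft_force: [-3.3, 35.8, 7.3]
opening: 0.0005
```

```bash
python3 - <<'E'
from h import *
d=grab('top','top3');e=grab('side','side3');s=manip.sense();z=np.load('pose.npz')
print(s['eef_pos'],((s['eef_pos'][:2]-z['t'])@z['r'])*1e3,s['ft_force'],s['time_s'])
c=lambda im,x,y:cv2.convertScaleAbs(cv2.resize(im[y:y+120,x:x+160,::-1],None,fx=4.9,fy=4.9,interpolation=cv2.INTER_CUBIC)[:,:],alpha=1.3)
a=c(d['frame'],225,120);b=c(e['frame'],195,150)
cv2.imwrite('pics/c3.png',cv2.resize(np.vstack([a[:,:]]),(784,588)));cv2.imwrite('pics/c3s.png',b)
E
```

```text
[0.63608437 0.07992668 0.07933497] [ 70.66757204 219.87425139] [-1.00069347 17.11375333  5.61221791] 4.45
```

View pics/c3s.png

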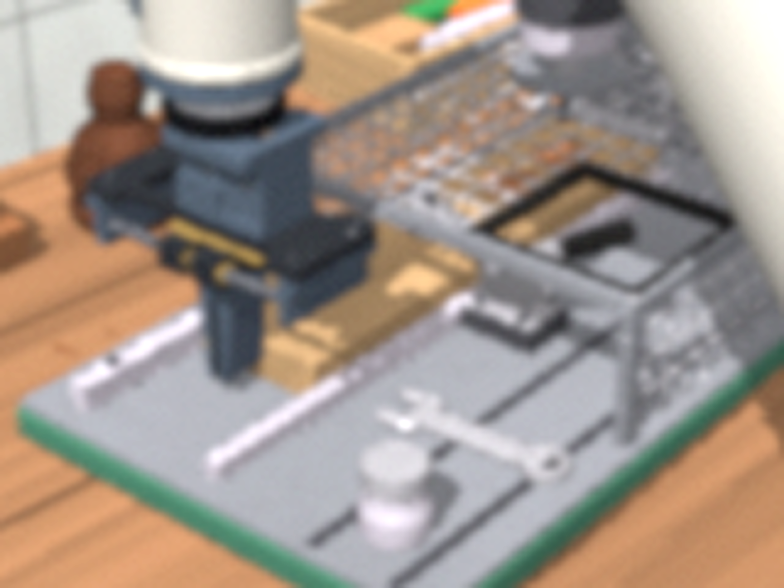

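The side crop shows the fingers on the board's end face, whose near top corner is at about (312,360). I check the travel using the rosettes.

```bash
python3 - <<'E'
from h import *
z=np.load('pose.npz');inv=lambda p:((np.array(p)[:2]-z['t'])@z['r'])*1e3
for tag in('top1','top2','top3'):
    d=load(tag);h=cv2.cvtColor(d['frame'],cv2.COLOR_RGB2HSV)
    m=((h[...,0]<13)&(h[...,1]>110)&(h[...,2]>90)).astype(np.uint8);m2=np.zeros_like(m);m2[145:185,340:420]=m[145:185,340:420]
    m2=cv2.morphologyEx(m2,cv2.MORPH_CLOSE,np.ones((4,4)))
    n,_,st,c=cv2.connectedComponentsWithStats(m2)
    for i in range(1,n):
        if st[i,4]>40: print(tag,st[i],c[i].round(1),inv(onz(d,*c[i],.07)).round(1))
e=load('side3')
for p in[(312,360),(322,357),(250,340)]: print(inv(onz(e,195+p[0]/4.9,150+p[1]/4.9,.07)).round(1))
from h import proj
E
```

```text
top1 [385 159  14  14 101] [391.7 166.2] [  65.8 -106.8]
top1 [364 160  14  15 105] [370.3 167.9] [ 66.6 -47.2]
top2 [364 163   8  12  60] [367.2 169.1] [ 64.  -38.3]
[ 20.6 196.3]
[ 18.1 189.6]
[ 66.8 204. ]
```

View pics/c3.png

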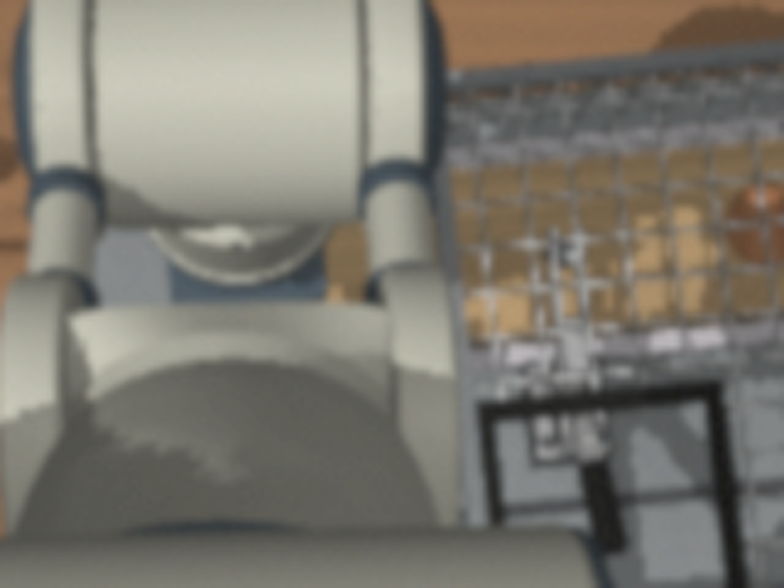

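```bash
python3 -m jog '0.2 -2 0 0 0;0 0 0 0 0'; python3 -m jog '0.2 -2 0 0 0;0 0 0 0 0'
```

```text
time_s: 4.65
eef_pos: [0.6361, 0.0797, 0.0794]
tcp_rot: [-0.079, 1.569, 0.086]
ft_force: [-2.3, 31.1, 5.9]
opening: 0.0003
time_s: 4.85
eef_pos: [0.6361, 0.0795, 0.0794]
tcp_rot: [-0.077, 1.569, 0.088]
ft_force: [-2.6, 47.1, 7.6]
opening: 0.0004
```

The board is solid against the stop: 47 N and no motion. I back off, lift, and go near the window, staying short of it so I can see the lever.

```bash
python3 -m jog '-1 15 0 0 0;-1 15 0 0 0;0 0 50 0 0;0 0 50 0 0;0 0 50 0 0;0 0 30 0 0;0 0 0 0 0'; python3 - <<'E'
from h import *
d=grab('top','top4');e=grab('side','side4')
for f,n,(x,y) in((d,'t',(300,185)),(e,'s',(285,170))):
    h=cv2.cvtColor(f['frame'],cv2.COLOR_RGB2GRAY);m=(h<55).astype(np.uint8);w=np.zeros_like(m);w[y:y+75,x:x+100]=m[y:y+75,x:x+100]
    k,_,st,c=cv2.connectedComponentsWithStats(w)
    for i in range(1,k):
        if st[i,4]>15: print(n,st[i],c[i].round(1))
C=lambda f,x,y:cv2.convertScaleAbs(cv2.resize(f['frame'][y:y+75,x:x+100,::-1],None,fx=4,fy=4,interpolation=cv2.INTER_CUBIC),alpha=1.4)
cv2.imwrite('pics/c4.png',np.hstack([C(d,300,185),C(e,285,170)]))
E
```

```text
time_s: 5.55
eef_pos: [0.6363, 0.1046, 0.2639]
tcp_rot: [-0.083, 1.562, 0.082]
ft_force: [0.7, -0.2, -0.1]
opening: 0.0005
t [323 198  55  53 586] [353.4 221. ]
t [344 214  10  19 120] [348.  223.1]
s [293 184  51  14 110] [317.8 190.1]
s [310 195  14   8  54] [316.6 198.8]
s [303 214   8   6  16] [307.1 216.6]
```

View pics/c4.png

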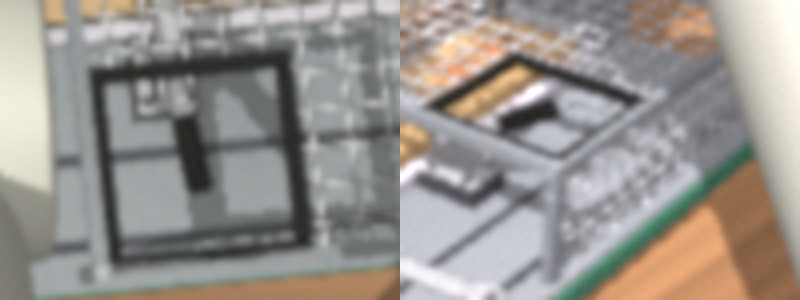

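The left half shows the grip inside the window, centroid (348,223). The right half shows it from the side at (317,199).

```bash
python3 - <<'E'
from h import *
z=np.load('pose.npz');inv=lambda p:((np.array(p)[:2]-z['t'])@z['r'])*1e3
d,e=load('top4'),load('side4')
p,g=two(d,(348,223.1),e,(316.6,198.8));print(p,g,inv(p))
for zz in(.12,.13,.14):print(zz,inv(onz(d,348,223.1,zz)))
print(z['r']@[-.095,.046]+z['t'], manip.sense()['eef_pos'])
E
```

```text
[ 0.49919098 -0.11247211  0.12896879] 0.0009286714701873635 [-84.68813482  42.04934551]
0.12 [-83.68699791  40.71846014]
0.13 [-84.3749858   42.49411288]
0.14 [-85.06297368  44.26976561]
[ 0.48853723 -0.10956697] [0.63442024 0.10448704 0.2591184 ]
```

```bash
python3 -m jog '-28.5 -43.6 0 0 0;-28.5 -43.6 0 0 0;-28.5 -43.6 0 0 0;-28.5 -43.6 0 0 0;-28.5 -43.6 0 0 0;0 0 0 0 0;0 0 0 0 0'; python3 - <<'E'
from h import *
s=manip.sense();z=np.load('pose.npz');print(s['eef_pos'],((s['eef_pos'][:2]-z['t'])@z['r'])*1e3,R.from_rotvec(s['tcp_rot']).as_matrix().round(3).tolist())
E
```

```text
time_s: 6.35
eef_pos: [0.4967, -0.1054, 0.2578]
tcp_rot: [-0.08, 1.571, 0.081]
ft_force: [0.9, 0.4, 0.2]
opening: 0.0006
[ 0.4967015  -0.10544822  0.25780119] [-86.46647166  49.28606435] [[-0.002, -0.103, 0.995], [0.001, 0.995, 0.103], [-1.0, 0.001, -0.002]]
```

```bash
python3 -m jog '-7 -8 0 0 0;0 0 -30 0 0;0 0 -30 0 0;0 0 0 0 0'; python3 -m jog '0 0 -10 0 0;0 0 -6 0 0;0 0 -6 0 0;0 0 -6 0 0;0 0 0 0 0'
```

```text
time_s: 6.75
eef_pos: [0.4888, -0.1115, 0.1958]
tcp_rot: [-0.082, 1.575, 0.086]
ft_force: [0.3, -0.7, 0.6]
opening: 0.0005
time_s: 7.25
eef_pos: [0.4908, -0.1129, 0.1707]
tcp_rot: [-0.083, 1.569, 0.083]
ft_force: [1.0, -0.4, 1.3]
opening: 0.0008
```

```bash
python3 -m jog '0 0 -5 0 0;0 0 -5 0 0;0 0 0 0 0'; python3 -m jog '0 0 -5 0 0;0 0 -5 0 0;0 0 0 0 0';python3 -m jog '0 0 -5 0 0;0 0 -5 0 0;0 0 0 0 0'
```

```text
time_s: 7.55
eef_pos: [0.4907, -0.1129, 0.1608]
tcp_rot: [-0.083, 1.569, 0.083]
ft_force: [0.9, -0.7, 1.6]
opening: 0.0005
time_s: 7.85
eef_pos: [0.4906, -0.1129, 0.1508]
tcp_rot: [-0.083, 1.569, 0.083]
ft_force: [-0.5, -0.4, 0.7]
opening: 0.0003
time_s: 8.15
eef_pos: [0.4905, -0.1128, 0.1408]
tcp_rot: [-0.083, 1.57, 0.083]
ft_force: [-0.2, -0.5, 1.8]
opening: 0.0006
```

```bash
python3 - <<'E'
from h import *
e=grab('side','side5')
cv2.imwrite('pics/c5.png',cv2.convertScaleAbs(cv2.resize(e['frame'][135:245,240:390,::-1],None,fx=5,fy=5,interpolation=cv2.INTER_CUBIC),alpha=1.4))
E
```

```text
(no output)
```

View pics/c5.png

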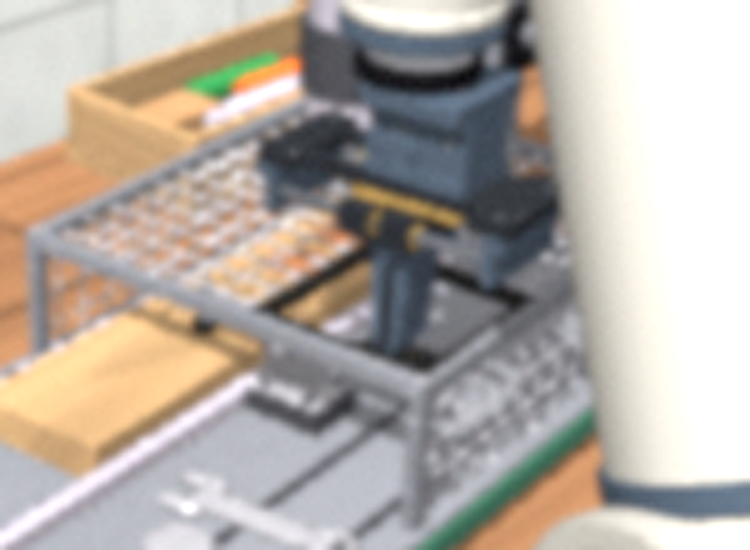

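The fingers are inside the window on the lowered grip, well off the rubber, and the foot is close to the board at (205,325). I continue pressing.

```bash
python3 -m jog '0 0 -3 0 0;0 0 0 0 0'; python3 -m jog '0 0 -3 0 0;0 0 0 0 0';python3 -m jog '0 0 -2 0 0;0 0 0 0 0'
```

```text
time_s: 8.4
eef_pos: [0.4906, -0.1128, 0.1379]
tcp_rot: [-0.083, 1.569, 0.083]
ft_force: [-2.1, -0.5, 3.3]
opening: 0.0005
time_s: 8.6
eef_pos: [0.4904, -0.1128, 0.135]
tcp_rot: [-0.083, 1.57, 0.083]
ft_force: [-2.1, -1.0, 4.8]
opening: 0.0004
time_s: 8.8
eef_pos: [0.4902, -0.1128, 0.1331]
tcp_rot: [-0.083, 1.57, 0.083]
ft_force: [-5.6, -1.4, 9.2]
opening: 0.0003
```

```bash
python3 -m jog '0 0 -1.5 0 0;0 0 0 0 0'; python3 -m jog '0 0 -1.5 0 0;0 0 0 0 0'
```

```text
time_s: 9.0
eef_pos: [0.4902, -0.1129, 0.1324]
tcp_rot: [-0.083, 1.57, 0.083]
ft_force: [-10.7, -0.3, 28.7]
opening: 0.0001
time_s: 9.2
eef_pos: [0.4902, -0.1129, 0.1318]
tcp_rot: [-0.083, 1.569, 0.082]
ft_force: [-16.2, 1.5, 50.0]
opening: 0.0006
```

The lever is at its hard stop: 50 N with the tips at 107 mm, against an expected 108 mm. I retreat straight up, then move aside to look.

```bash
python3 -m jog '0 0 5 0 0;0 0 20 0 0;0 0 40 0 0;0 0 40 0 0;0 0 40 0 0;-10 50 0 0 0;-10 50 0 0 0;-10 50 0 0 0'; python3 -m jog '0 50 0 0 0;0 50 0 0 0;0 0 0 0 0;0 0 0 0 0'; python3 - <<'E'
from h import *
d=grab('top','top6');e=grab('side','side6');z=np.load('pose.npz');inv=lambda p:((np.array(p)[:2]-z['t'])@z['r'])*1e3
print(manip.sense()['ft_force'])
for f,n,(x,y) in((d,'t',(300,185)),(e,'s',(285,170))):
    h=cv2.cvtColor(f['frame'],cv2.COLOR_RGB2GRAY);m=(h<55).astype(np.uint8);w=np.zeros_like(m);w[y:y+75,x:x+100]=m[y:y+75,x:x+100]
    k,_,st,c=cv2.connectedComponentsWithStats(w)
    for i in range(1,k):
        if st[i,4]>15: print(n,st[i],c[i].round(1),inv(onz(f,*c[i],.099)).round(1))
C=lambda f,x,y,w,h:cv2.convertScaleAbs(cv2.resize(f['frame'][y:y+h,x:x+w,::-1],(400,400*h//w),interpolation=cv2.INTER_CUBIC),alpha=1.4)
cv2.imwrite('pics/c6.png',np.hstack([C(d,225,120,180,150),C(e,195,150,180,150)]))
E
```

```text
time_s: 10.0
eef_pos: [0.4608, 0.0356, 0.2753]
tcp_rot: [-0.081, 1.568, 0.082]
ft_force: [0.4, 0.7, -0.8]
opening: 0.0002
time_s: 10.4
eef_pos: [0.461, 0.1353, 0.2749]
tcp_rot: [-0.085, 1.569, 0.085]
ft_force: [-0.5, -0.1, -0.7]
opening: 0.0006
[-0.1728584   0.10137781  0.23532464]
t [322 198  56  53 663] [351.1 219.6] [-73.7  27.7]
t [342 218  23  20 157] [347.9 226.4] [-90.8  38.2]
s [287 170  14   6  45] [292.6 171.8] [ 132.6 -120.9]
s [293 183  51  15 135] [316.  189.8] [-17.9 -56. ]
s [313 205  13   4  19] [319.3 206.4] [-90.2  31.3]
s [291 214  20   8  59] [300.6 217.2] [-83.7 122.1]
```

View pics/c6.png

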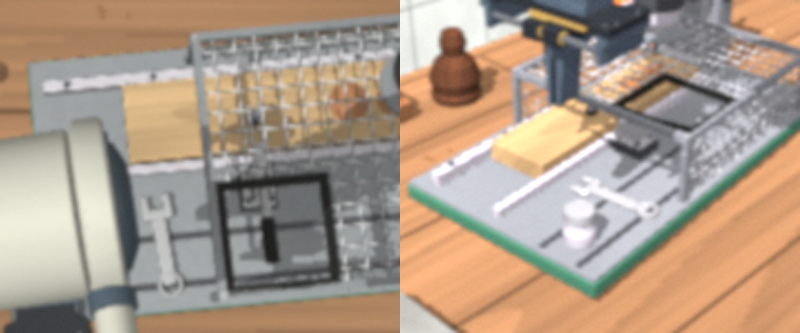

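The left half shows the board's end at (125–131, 85–163) and the grip at (270,240). The side view shows the grip low, the foot on the board, and the tin and spanner untouched.

```bash
python3 - <<'E'
from h import *
z=np.load('pose.npz');inv=lambda p:((np.array(p)[:2]-z['t'])@z['r'])*1e3
d,e=load('top6'),load('side6')
for u,v in((125,85),(131,163)): print('end',inv(onz(d,225+u/2.222-.3,120+v/2.222-.3,.07)))
for th in(.08,.3,.45,.58):
    a=.68-th;xy=z['r']@[-.025-.072*np.cos(a),.042]+z['t'];p=[*xy,.092+.072*np.sin(a)]
    print(th,np.round(proj(d,p),1),np.round(proj(e,p),1))
# grip: very dark pixels
for f,n,(x,y,w,h) in((d,'t',(335,208,20,32)),(e,'s',(303,192,30,22))):
    g=cv2.cvtColor(f['frame'],cv2.COLOR_RGB2GRAY)[y:y+h,x:x+w]
    for T in(30,38,46):
        v,u=np.nonzero(g<T);print(n,T,len(u),u.mean()+x if len(u) else 0,v.mean()+y if len(u) else 0)
s=manip.sense();print(inv(s['eef_pos']))
E
```

```text
end [117.8316537  196.85839423]
end [ 18.63726405 198.63670027]
0.08 [348.4 223. ] [316.5 197.7]
0.3 [347.8 226.3] [318.2 202.4]
0.45 [347.3 227.8] [318.8 205.6]
0.58 [346.7 228.7] [319.  208.3]
t 30 74 345.94594594594594 227.56756756756758
t 38 96 346.0416666666667 227.625
t 46 109 346.1284403669725 227.5045871559633
s 30 0 0 0
s 38 1 318.0 206.0
s 46 9 319.22222222222223 206.33333333333334
[-97.95396749 290.66088173]
```

```bash
python3 - <<'E'
from h import *
z=np.load('pose.npz');d,e=load('top6'),load('side6')
out=[]
for f,(x,y) in((d,(325,195)),(e,(293,180))):
    c=cv2.convertScaleAbs(cv2.resize(f['frame'][y:y+45,x:x+50,::-1],None,fx=8,fy=8,interpolation=cv2.INTER_CUBIC),alpha=1.7)
    for th,col in((.3,(0,255,255)),(.45,(0,255,0)),(.58,(0,0,255))):
        a=.68-th
        for L in(.042,.097):
            xy=z['r']@[-.025-L*np.cos(a),.042]+z['t'];u,v=proj(f,[*xy,.092+L*np.sin(a)])
            cv2.circle(c,(int((u-x+.5)*8),int((v-y+.5)*8)),3,col,-1)
    out.append(c)
cv2.imwrite('pics/c7.png',np.hstack(out))
E
```

```text
(no output)
```

View pics/c7.png

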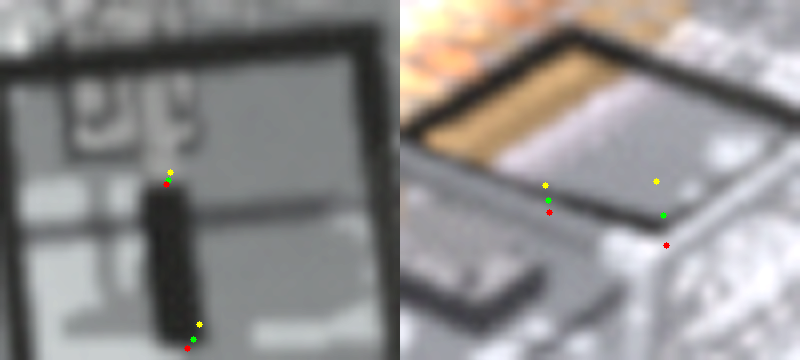

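In the side view the grip has dropped out of sight below the window's edge, which only the fully-down angle gives. In the top view its ends match 0.58 rad. The hand is clear, so I hand the job in.

```bash
python3 -c "
from workcell import manip
print(manip.sense()['time_s'],manip.sense()['ft_force']);print(manip.job_done())"
```

```text
10.5 [-0.1728584   0.10137781  0.23532464]
the job is handed in; nothing more can be done
None
```

I pushed the board home against the stop, pressed the clamp lever fully down through the window, lifted straight out and handed the job in at 10.5 s.

- **Board:** under a further push the force rose to 47 N with almost no movement, so it was hard against the stop. In the last top image its end is at machine y of about 197–199 mm against a nominal 200, within my roughly 3 mm pose error.
- **Lever:** it reached a hard stop at 50 N with the fingertips at 107 mm; I expected 108 mm. After I let go, the top view of the grip fits about 0.58 rad.
- **Less certain:** the dark-pixel centroids alone only narrowed the lever angle to roughly 0.45–0.58 rad. What points to fully down is the hard stop and the grip being out of sight below the window's edge in the side view.
- **Foot:** it looks to be on the board in the side image, but I did not measure it.
- **Surroundings:** I saw no contact with the guard in the images or the force readings. The tin and spanner looked unmoved. I did not check the mallet, gouge, oilstone or oil can individually, but the arm passed well away from them. The hand ended clear, with the wrist force near zero.

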